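# Close the draught cover and tare the bench balance

## Task

Get the balance ready for weighing into its empty cup: with the fingertips, gently push the sliding draught cover fully shut over the weighing chamber, then press the long bar-shaped key down and let go, which tares the balance. Do not press the round or the square key, leave the cup standing on the pan, leave the beaker, blower and screwdriver where they are, and withdraw clear of everything.

Things in the scene. Friction and masses are not known exactly. Their poses are not given: they have to be found in the camera images.
- balance: fixed bench balance; origin on the table, its x from the front key ledge (-x) to the rear, z up. mm: base x -120..100, y -150..150, top at 30; key ledge x -120..-50, flat display on it at y 58..138; clear-walled chamber x -50..100, y -140..0, walls to height 90; grey housing x -50..100, y 0..150 with flat deck at height 90, onto which the cover slides open
- cover (a joint): travel (m) of the sliding draught cover: 0 = fully shut over the chamber (end stop), grows to 0.12 as it opens along the balance's +y over the housing deck. About 2 N of friction; stays where left. Clear plate 146 x 136 mm with grey frame, 8 mm thick, lying on chamber and deck
- cover_ridge (a point): middle of the top edge of the cover's black ridge, moves with the cover, 111 mm above the table. Ridge 100 mm long along the balance's x; its upright face looks to the balance's +y, rises 21 mm above the deck: push it towards -y. Its other side slopes to the plate. Beyond the face is bare deck. In balance axes: x 25 mm, y = cover - 2 mm
- bar_key_base: fixed black bezel of the bar key, 36 (x) x 56 (y) x 8 mm, on the ledge; origin at its underside's centre, 30 mm above the table; axes parallel to the balance's. The three keys' bezels stand in a row along the balance's y, 65 mm apart, at balance x -87 mm, in any order
- bar_key_top (a point): centre of the top of the white bar key (the tare key), 18 (x) x 44 (y) mm, its long side along the balance's y; top 48 mm above the table, 10 mm above its bezel
- bar_key (a joint): travel (m) of the bar key, 0 = up, 0.006 = fully down; it springs back; starts to move at about 1.5 N and is fully down at about 5 N; it counts as pressed beyond 0.004
- round_key_top (a point): centre of the top of the white round key, 20 mm across, 48 mm above the table; leave alone
- round_key (a joint): travel (m) of the round key, 0 = up; leave alone
- square_key_top (a point): centre of the top of the white square key, 18 x 18 mm, 48 mm above the table; leave alone
- square_key (a joint): travel (m) of the square key, 0 = up; leave alone
- cup: small open white weighing cup, 52 mm across, 32 mm high, loose on the pan in the chamber; origin at the centre of its underside, 38 mm above the table; leave alone
- beaker: glass beaker, 68 mm across, 90 mm high, loose on the table on the balance's -y side; origin at the centre of its underside; leave alone
- blower: rubber dust blower standing upright, 54 mm across, 105 mm high with a thin nozzle on top, loose on the balance's -y side; origin at the centre of its underside; leave alone
- driver: screwdriver 160 mm long lying on the table on the balance's +y side, 30 mm thick or less; origin on the table under its middle; leave alone

How it is judged:
By the outcome, as a careful person would: the job done as asked, in the order asked, and still so for the second after the job is handed in, with the robot touching nothing.
It also fails if it takes over 51 s, if anything falls off the work surface, if the arm or the gripper's body presses on something with over 40 N, if the wrist force passes 120 N, or if a joint passes its speed limit or range.

## Robot

A 6-joint arm with a two-finger parallel gripper is mounted at the origin on the work surface. World frame = base frame: x ahead of the robot, y to its left, z up, the work surface at z = 0. Lengths are in mm, angles in rad, forces in N, time in s.
With the tool pointing down it reaches from about 225 to 725 mm from the base axis. Payload 3.1 kg.
Tool frame: the origin (TCP) lies at the very end of the fingers, on their centre line; the grasp point (between the pads) lies 19 mm behind it; z points along the fingers, y is the direction in which the jaws open and shut (so a half turn about z gives the same grasp; the last joint's range is limited). The gripper opens to 85 mm and grips with 20 to 120 N. Pads are 22 mm wide; open, the fingers measure 114 mm over their backs; the gripper's body (76 mm by 85 mm) begins 54 mm behind the grasp point. The pads swing forward as they close: fully open they stand 13 mm farther back than shut.
Start: joints at [-1.428, 0.048, 0.099, 1.622, 0, 1.443], TCP at [140.424, -505.864, 231.312] pointing down, gripper open.
Joint ranges: [-2.91, 2.91], [-0.99, 1.94], [-1.21, 1.42], [-2.12, 2.29], [-1.49, 1.47], [-3.14, 3.14]. Speed limits (rad/s): [2.79, 2.79, 3.14, 3.14, 3.14, 3.14].

## Interface

Orientations are given as a 3x3 rotation matrix whose columns are the frame's x, y, z axes.
In Python, from bench import read_state, viewer, order, spotter gives the robot as it stands. The module is installed in compiled form; this text tells all that it offers.
- The arm moves only by the tool drive_tool, never from a script. Its argument "series" is text: rows parted by semicolons, each of 5 numbers parted by spaces: the finger opening in mm, from 0 to 85.4, then the shift along the tool's x, y, z in mm, then the turn about the tool's z in degrees. In form: hand x y z spin; .... A call has 1 to 20 rows; each row shifts and turns the commanded pose from where the row before left it, along the tool's axes as they then stand; what a row does not reach is not made up. A row lasts 1/10 s, in which the tool goes at most 50 mm and 8.59 degrees, less where a joint would pass 70% of its speed; a pose out of reach is approached as far as the arm can. A call is refused whole if a number of a shift passes 50 or a number of a turn 8.59, either way. A call with a gripper value outside its range is refused whole. The fingers move at their own pace and stop on an object; "grip_force" is the grip in N (left out, the last holds). Time passes only in rows, so rows that do not move let the fingers close. It gives the time, the measured TCP pose, the force and the opening at its end, in the units of the state.
- read_state(): the state, without advancing time (a new reading comes with each control period).
- viewer.get_image(name): name is "scene" or "top" or "wrist"; returns a dict with "color" (384x512x3 uint8, red, green, blue), "K" (3x3 intrinsics, pixels), "xyz" and "attitude" of the camera in the world. Camera axes: x right, y down, z forward; pixel columns grow to the right and rows downward; lengths in mm; the calibration is good to about 2 mm. A picture is of the moment at which its call begins. There is no depth.
- order.hand_in(): hands the job in, once; it reports no verdict.
Trained networks look in a picture, given as the dict that the camera call returned (one of the last four; its "shot" number tells which), for a name from the list of things; names that differ only in an ending like _2 or _b are one class to them, and where a whole thing is asked for, a point or a joint stands for the part that bears it (a point fixed in the world has none). Each returns a list of dicts, best first, with "confidence" (0 to 1); they miss things now and then, are a little off and sometimes report something else, mostly with a low value. They report only what shows in the picture. A call takes as long as a camera call.
- spotter.find_in(picture, target): "box" ([left, top, right, bottom] in pixels, round what is visible of it).
The state is a dict: "time_s": time; "joint_positions": joint angles; "qvel": joint speeds; "joint_efforts": joint torques, N m; "tool_pos": TCP position; "tool_rot": TCP orientation; "contact_force": force on the tool from outside, world axes, zero at the start; "ft_torque": the same for the moment, N m; "grip_width": finger opening in mm.
Only numpy, scipy, OpenCV 4.12 (cv2) and the standard library are available. Lean on these libraries where they do the work, as an engineer would, in place of code of your own. Each camera call takes 0.05 s, during which the arm holds its last target.

## Working session

There is one attempt and no reset: what is moved stays moved. The work goes in short steps, Python scripts to look and compute and a tool call to move; the robot and the scene stay as the last step left them, time stands still between calls to the robot, and variables do not carry over. Pictures are saved under pics/ and viewed, and the job is handed in when it is done.

Besides the shell and the picture viewer there is one more tool, called after "Emit:" in YAML: its name, and indented under it one key for each argument. drive_tool: Moves the arm, as the interface text tells. Its arguments: {"type":"object","properties":{"series":{"type":"string"},"grip_force":{"type":"number"}},"required":["series"]}

```bash
mkdir -p pics; cat > h.py <<'E'
import numpy as np,cv2
from bench import read_state, viewer, order, spotter
def ray(p,uv):
    K=np.array(p["K"]);R=np.array(p["attitude"]);d=R@np.linalg.solve(K,[uv[0],uv[1],1.]);return np.array(p["xyz"],float),d
def atz(p,uv,z):
    o,d=ray(p,uv);return o+d*(z-o[2])/d[2]
def proj(p,X):
    c=np.array(p["attitude"]).T@(np.array(X,float)-np.array(p["xyz"]));q=np.array(p["K"])@c;return q[:2]/q[2]
def save(p,n):cv2.imwrite("pics/"+n,p["color"][:,:,::-1])
E
python3 - <<'E'
from h import *
s=read_state();print({k:np.round(v,3).tolist() for k,v in s.items()})
for n in("scene","top"):
    p=viewer.get_image(n);save(p,n+"0.png");print(n,np.round(p["xyz"]),np.round(p["attitude"],2).tolist())
    for t,z in(("bar_key_top",48),("round_key_top",48),("square_key_top",48),("cover_ridge",111),("cup",50),("balance",30),("beaker",0),("blower",0),("driver",0)):
        for r in spotter.find_in(p,t)[:2]:
            b=r["box"];c=((b[0]+b[2])/2,(b[1]+b[3])/2);print(t,round(r["confidence"],2),np.round(b),np.round(atz(p,c,z)))
E
```

```text
{'time_s': 0.0, 'joint_positions': [-1.428, 0.049, 0.098, 1.622, -0.0, 1.443], 'qvel': [-0.001, 0.001, 0.0, 0.0, 0.0, 0.002], 'joint_efforts': [-0.0, -33.878, 32.002, 0.02, -0.0, 0.0], 'tool_pos': [140.316, -505.266, 230.119], 'tool_rot': [[0.964, 0.267, -0.0], [0.267, -0.964, 0.002], [0.0, -0.002, -1.0]], 'contact_force': [-0.9, 0.576, -0.215], 'ft_torque': [-0.004, 0.087, -0.028], 'grip_width': 85.267}
scene [1289.  205.  731.] [[-0.28, 0.64, -0.71], [0.96, 0.18, -0.21], [-0.0, -0.74, -0.67]]
cover_ridge 0.72 [210. 153. 279. 207.] [623.  -2. 111.]
cup 0.9 [189. 179. 212. 206.] [ 620. -100.   50.]
balance 0.7 [158. 154. 309. 236.] [589. -39.  30.]
beaker 0.74 [110. 171. 147. 223.] [ 629. -269.    0.]
blower 0.93 [108. 146. 128. 182.] [ 531. -346.    0.]
driver 0.76 [334. 168. 359. 224.] [492. 192.   0.]
top [562.  10. 850.] [[-0.03, -0.99, 0.1], [-1.0, 0.03, -0.0], [0.0, -0.1, -0.99]]
bar_key_top 0.44 [278. 248. 296. 265.] [498. -48.  48.]
round_key_top 0.59 [336. 237. 347. 247.] [ 527. -172.   48.]
square_key_top 0.63 [294. 187. 317. 209.] [629. -95.  48.]
square_key_top 0.51 [307. 243. 318. 247.] [ 521. -107.   48.]
cover_ridge 0.65 [231. 174. 306. 248.] [599.  -7. 111.]
cover_ridge 0.21 [336. 235. 347. 247.] [ 532. -158.  111.]
cup 0.93 [295. 187. 316. 204.] [635. -95.  50.]
balance 0.89 [205. 161. 354. 286.] [573. -35.  30.]
beaker 0.93 [351. 160. 383. 190.] [ 685. -255.    0.]
beaker 0.51 [337. 237. 345. 245.] [ 527. -183.    0.]
blower 0.83 [381. 201. 412. 226.] [ 589. -322.    0.]
driver 0.65 [169. 220. 199. 282.] [514. 196.   0.]
driver 0.53 [296. 188. 316. 205.] [ 638. -103.    0.]
```

```bash
python3 - <<'E'
import cv2
a=cv2.imread("pics/top0.png")[130:310,150:430];cv2.imwrite("pics/top0c.png",cv2.resize(a,None,fx=2.8,fy=2.8,interpolation=2))
a=cv2.imread("pics/scene0.png")[120:260,90:370];cv2.imwrite("pics/scene0c.png",cv2.resize(a,None,fx=2.8,fy=2.8,interpolation=2))
E
```

```text
(no output)
```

View pics/top0c.png

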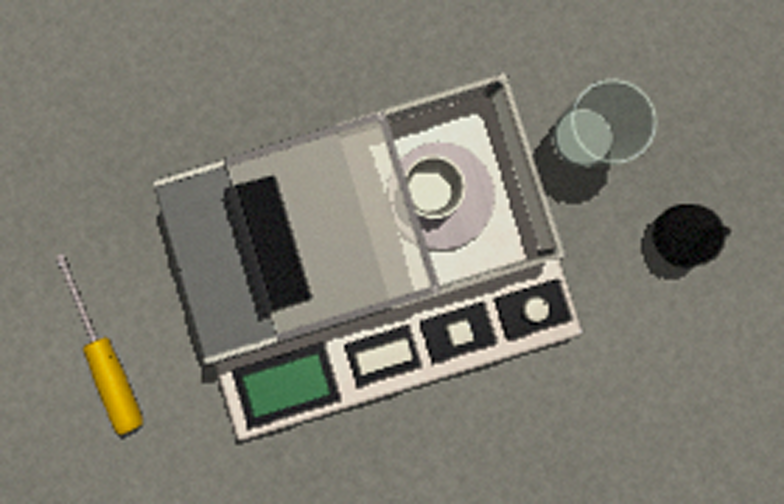

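View pics/scene0c.png

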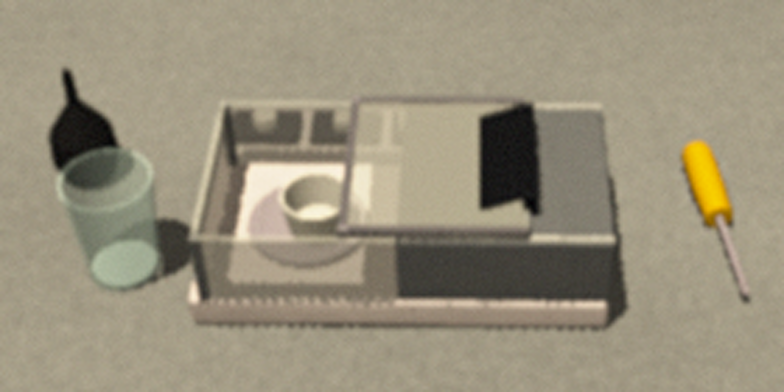

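```bash
cat > fit.py <<'E'
from h import *
from scipy.optimize import least_squares
p=viewer.get_image("top")
f=lambda c:np.array([150+c[0]/2.8,130+c[1]/2.8])-.3
# crop px, balance coords ; key y offset is unknown q[3]; cover q[4]
C=[((238,440),(-120,150,30)),((581,332),(-120,-150,30)),((155,183),(100,150,90)),((207,362),(-50,150,90)),((503,75),(100,-140,90)),((562,257),(-50,-140,90))]
Kk=[((382,358),65),((460,333),0),((537,309),-65)]
def W(q,b):
    c,s=np.cos(q[2]),np.sin(q[2]);return np.array([q[0]+c*b[0]-s*b[1],q[1]+s*b[0]+c*b[1],b[2]])
def res(q):
    r=[proj(p,W(q,b))-f(c) for c,b in C]
    r+=[proj(p,W(q,(-87,q[3]+o,48)))-f(c) for c,o in Kk]
    # ridge top edge ends (upright face)
    return np.concatenate(r)
s=least_squares(res,[590,-30,-.3,-45],x_scale=[1,1,.01,1],loss="soft_l1");q=s.x
print(np.round(q,3),np.round(res(q),1).reshape(-1,2).tolist())
for o in(65,0,-65):print("key",np.round(W(q,(-87,q[3]+o,48)),1))
th=q[2];Ri=np.array([[np.cos(th),np.sin(th)],[-np.sin(th),np.cos(th)]])
for c in((232,187),(262,320),(276,176),(311,300)):
    for z in (111,98):print(c,z,np.round(Ri@(atz(p,f(c),z)[:2]-q[:2]),1))
E
python3 fit.py
```

```text
[ 5.84412e+02 -3.88080e+01  2.68000e-01 -4.94090e+01] [[-0.4, 0.9], [1.2, 0.9], [-1.5, -1.2], [-0.7, 1.5], [0.5, -0.8], [1.0, -0.6], [0.4, -0.5], [-0.1, -0.0], [-0.4, 0.1]]
key [496.4 -46.8  48. ]
key [ 513.6 -109.5   48. ]
key [ 530.7 -172.1   48. ]
(232, 187) 111 [73.6 90.1]
(232, 187) 98 [75.1 90.7]
(262, 320) 111 [-28.6  97. ]
(262, 320) 98 [-28.9  97.7]
(276, 176) 111 [71.9 55.8]
(276, 176) 98 [73.3 55.8]
(311, 300) 111 [-25.1  57.6]
(311, 300) 98 [-25.4  57.7]
```

Emit:
drive_tool:
  series: "0 29 -23 0 0;0 29 -23 0 0;0 29 -23 0 0;0 29 -23 0 0;0 29 -23 0 0;0 29 -23 0 0;0 29 -23 0 0;0 29 -23 0 0;0 29 -23 0 0;0 29 -23 0 0;0 29 -23 0 0;0 29 -23 0 0;0 29 -23 0 0;0 29 -23 0 0;0 29 -23 0 0;0 29 -23 0 0;0 29 -23 0 0;0 29 -23 0 0;0 29 -23 0 0;0 0 0 0 0"
  grip_force: 30

```text
time_s: 3.05
tool_pos: [556.0, 66.0, 230.0]
tool_rot: [[0.962, 0.272, -0.0], [0.272, -0.962, 0.002], [0.0, -0.002, -1.0]]
contact_force: [-0.0, 0.6, -0.2]
grip_width: -0.4
```

```bash
python3 - <<'E'
from h import *
s=read_state();print({k:np.round(s[k],3).tolist() for k in("time_s","joint_positions","tool_pos","tool_rot","contact_force","grip_width")})
p=viewer.get_image("wrist");save(p,"w1.png");print(np.round(p["xyz"]),np.round(p["attitude"],2).tolist())
np.savez("w1.npz",K=p["K"],xyz=p["xyz"],attitude=p["attitude"])
for t in("bar_key_top","cover_ridge"):
    for r in spotter.find_in(p,t)[:2]:print(t,r)
E
```

```text
{'time_s': 3.05, 'joint_positions': [-0.003, 0.14, 0.195, 1.626, 0.002, 2.864], 'tool_pos': [556.049, 65.979, 230.012], 'tool_rot': [[0.962, 0.272, -0.0], [0.272, -0.962, 0.002], [0.0, -0.002, -1.0]], 'contact_force': [-0.013, 0.564, -0.203], 'grip_width': -0.45}
[634.  89. 373.] [[0.27, -0.91, -0.3], [-0.96, -0.26, -0.08], [-0.0, 0.31, -0.95]]
bar_key_top {'box': [308.3, 227.9, 344.9, 241.1], 'confidence': 0.95}
cover_ridge {'box': [270.8, 81.9, 419.6, 225.6], 'confidence': 0.61}
```

View pics/w1.png

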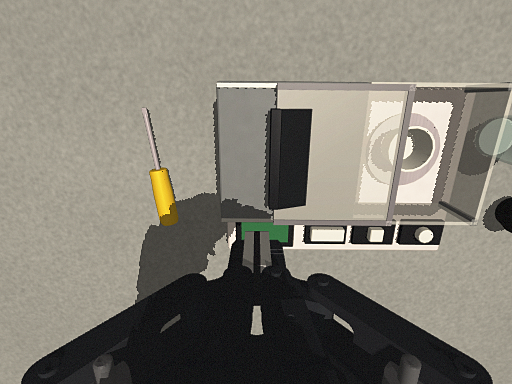

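```bash
python3 - <<'E'
from h import *
p=dict(np.load("w1.npz"))
q=[584.41,-38.81,.268]
th=q[2];Ri=np.array([[np.cos(th),np.sin(th)],[-np.sin(th),np.cos(th)]])
B=lambda uv,z:np.round(Ri@(atz(p,uv,z)[:2]-q[:2]),1)
print("ridge",B((279,109),111),B((277,209),111),"foot",B((271,109),98),B((267,208),98))
print("deck corners",B((217,86),90),B((217,220),90),"exp 100/150,-50/150")
for n,c in(("bar",(326.5,235)),("sq",(375,235)),("rd",(424,235))):print(n,B(c,48),np.round(atz(p,c,48),1))
print("ledge",B((440,249),30))
print(Ri@(np.array(read_state()["tool_pos"])[:2]-q[:2]))
a=cv2.imread("pics/w1.png")[70:260,200:460];cv2.imwrite("pics/w1c.png",cv2.resize(a,None,fx=3,fy=3,interpolation=2))
E
```

```text
ridge [74.4 89.5] [-24.7  88.4] foot [74.  96.2] [-28.8  98.2]
deck corners [ 94.8 148.7] [-47.  154.2] exp 100/150,-50/150
bar [-86.8  16.6] [496.3 -45.8  48. ]
sq [-86.4 -47.6] [ 513.7 -107.6   48. ]
rd [ -86.  -112.4] [ 531.2 -169.9   48. ]
ledge [-117.3 -151.8]
[ -2.43716689 105.60590618]
```

View pics/w1c.png

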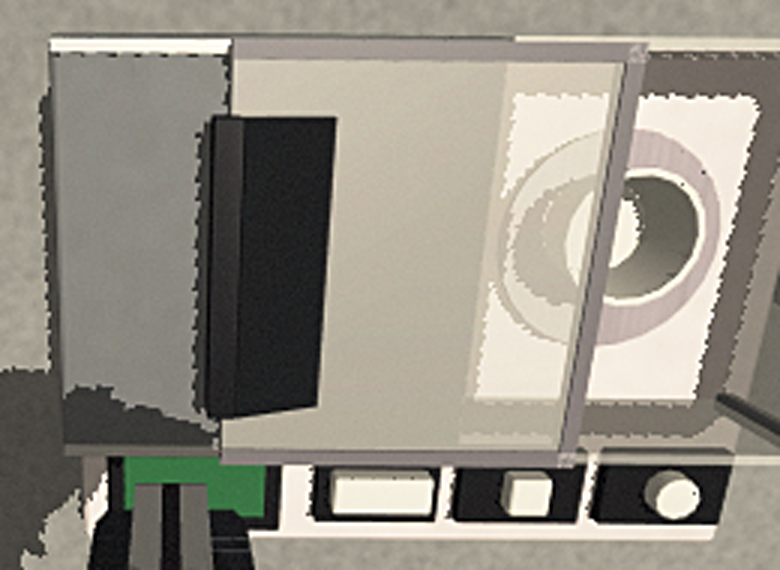

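Emit:
drive_tool:
  series: "0 14 -11 0 0;0 13 -12 0 0;0 0 0 25 0;0 0 0 30 0;0 0 0 30 0;0 0 0 20 0;0 0 0 12 0;0 0 0 8 0;0 0 0 5 0;0 0 0 0 0;0 0 0 0 0"

```text
time_s: 4.3
tool_pos: [575.1, 91.9, 102.5]
tool_rot: [[0.964, 0.267, 0.002], [0.267, -0.964, 0.0], [0.002, 0.0, -1.0]]
contact_force: [0.3, -0.2, 0.1]
grip_width: -0.1
```

```bash
cat > st.py <<'E'
from h import *
import sys
s=read_state();q=[584.41,-38.81,.268]
th=q[2];Ri=np.array([[np.cos(th),np.sin(th)],[-np.sin(th),np.cos(th)]])
print(s["time_s"],"bal",np.round(Ri@(s["tool_pos"][:2]-np.array(q[:2])),1),"pos",np.round(s["tool_pos"],1),"Fbal",np.round(Ri@np.array(s["contact_force"])[:2],2),np.round(s["contact_force"],2),"q",np.round(s["joint_positions"],2))
for n in sys.argv[2:]:
    p=viewer.get_image(n);save(p,sys.argv[1]+n+".png")
E
python3 st.py a wrist scene
```

```text
4.3 bal [ 25.6 128.5] pos [575.1  91.9 102.5] Fbal [ 0.22 -0.24] [ 0.27 -0.18  0.09] q [ 0.04  0.2   0.01  1.38 -0.    2.91]
```

View pics/awrist.png

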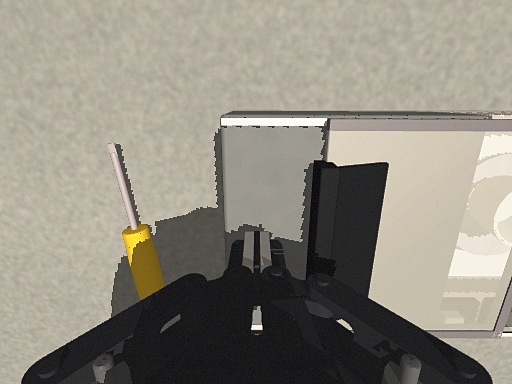

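View pics/ascene.png

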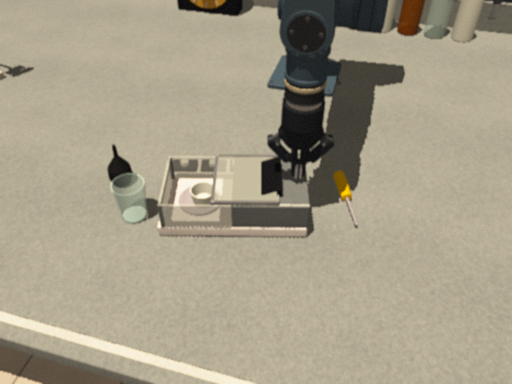

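Emit:
drive_tool:
  series: "0 0 0 4 0;0 0 0 0 0;0 0 3 0 0;0 0 3 0 0;0 0 3 0 0;0 0 3 0 0;0 0 2 0 0;0 0 2 0 0;0 0 2 0 0;0 0 2 0 0;0 0 2 0 0;0 0 2 0 0;0 0 2 0 0;0 0 2 0 0;0 0 2 0 0;0 0 2 0 0"

```text
time_s: 6.0
tool_pos: [582.9, 61.0, 97.3]
tool_rot: [[0.964, 0.268, -0.0], [0.268, -0.964, 0.0], [-0.0, -0.0, -1.0]]
contact_force: [-1.3, 1.3, -0.0]
grip_width: -0.1
```

```bash
python3 st.py b wrist
```

```text
6.0 bal [25.  96.7] pos [582.9  61.   97.3] Fbal [-0.91  1.62] [-1.31  1.32 -0.02] q [-0.01  0.22  0.02  1.37  0.    2.86]
```

View pics/bwrist.png

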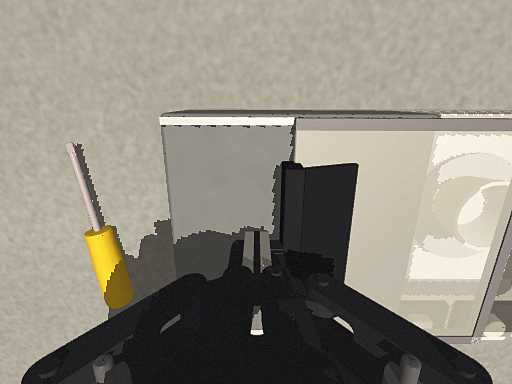

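Emit:
drive_tool:
  series: "0 0 3 0 0;0 0 3 0 0;0 0 3 0 0;0 0 3 0 0;0 0 3 0 0;0 0 3 0 0;0 0 3 0 0;0 0 3 0 0;0 0 3 0 0;0 0 3 0 0;0 0 3 0 0;0 0 3 0 0;0 0 3 0 0;0 0 3 0 0;0 0 3 0 0;0 0 3 0 0;0 0 3 0 0;0 0 3 0 0;0 0 3 0 0;0 0 3 0 0"

```text
time_s: 8.05
tool_pos: [598.9, 3.1, 97.2]
tool_rot: [[0.964, 0.267, -0.0], [0.267, -0.964, -0.0], [-0.0, -0.0, -1.0]]
contact_force: [-1.4, 1.4, 1.6]
grip_width: -0.6
```

```bash
python3 st.py c top
```

```text
8.05 bal [25.  36.6] pos [598.9   3.1  97.2] Fbal [-1.01  1.68] [-1.42  1.35  1.56] q [-0.11  0.25  0.06  1.38 -0.    2.76]
```

View pics/ctop.png

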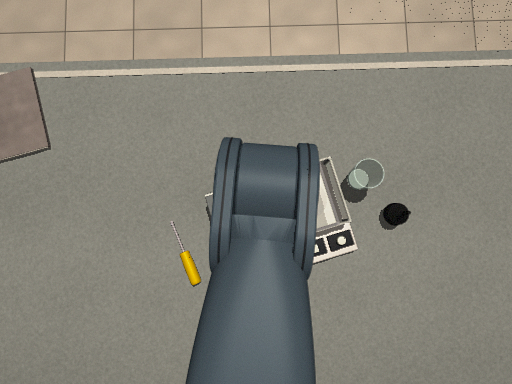

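Emit:
drive_tool:
  series: "0 0 2 0 0;0 0 2 0 0;0 0 2 0 0;0 0 2 0 0;0 0 2 0 0;0 0 2 0 0;0 0 2 0 0;0 0 2 0 0;0 0 2 0 0;0 0 2 0 0"

```text
time_s: 9.1
tool_pos: [604.3, -16.1, 97.3]
tool_rot: [[0.964, 0.268, -0.0], [0.268, -0.964, 0.0], [-0.0, -0.0, -1.0]]
contact_force: [-1.4, 0.6, 0.1]
grip_width: 0.2
```

Emit:
drive_tool:
  series: "0 0 1 0 0;0 0 1 0 0;0 0 1 0 0"

```text
time_s: 9.4
tool_pos: [605.0, -18.9, 97.3]
tool_rot: [[0.964, 0.268, -0.0], [0.268, -0.964, 0.0], [-0.0, -0.0, -1.0]]
contact_force: [-2.6, 1.6, -0.3]
grip_width: -0.3
```

```bash
python3 st.py d wrist scene
```

```text
9.4 bal [25.1 13.8] pos [605.  -18.9  97.3] Fbal [-2.07  2.23] [-2.59  1.6  -0.27] q [-0.14  0.27  0.08  1.38 -0.    2.73]
```

View pics/dwrist.png

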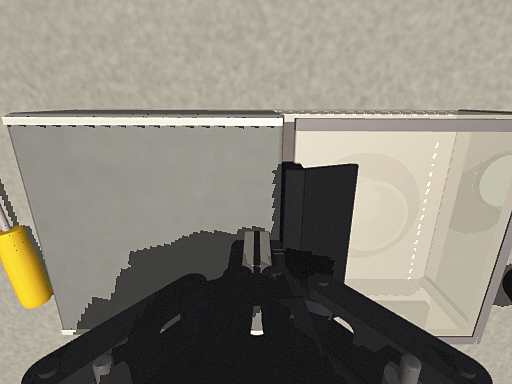

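Emit:
drive_tool:
  series: "0 0 1 0 0;0 0 1 0 0"

```text
time_s: 9.7
tool_pos: [605.6, -20.7, 97.3]
tool_rot: [[0.964, 0.268, -0.0], [0.268, -0.964, 0.0], [-0.0, -0.0, -1.0]]
contact_force: [-1.9, 1.6, -0.4]
grip_width: 0.1
```

Emit:
drive_tool:
  series: "0 0 1 0 0;0 0 1 0 0"

```text
time_s: 9.9
tool_pos: [605.9, -21.7, 97.3]
tool_rot: [[0.963, 0.268, -0.001], [0.268, -0.963, 0.002], [0.0, -0.002, -1.0]]
contact_force: [-4.1, 5.7, 0.6]
grip_width: 0.3
```

Emit:
drive_tool:
  series: "0 0 1 0 0;0 0 0 0 0"

```text
time_s: 10.1
tool_pos: [605.9, -21.7, 97.3]
tool_rot: [[0.963, 0.269, -0.001], [0.269, -0.963, 0.004], [0.0, -0.004, -1.0]]
contact_force: [-4.0, 6.1, 1.6]
grip_width: -0.4
```

Emit:
drive_tool:
  series: "0 0 1 0 0;0 0 0 0 0"

```text
time_s: 10.3
tool_pos: [605.9, -21.7, 97.3]
tool_rot: [[0.963, 0.269, -0.002], [0.269, -0.963, 0.006], [0.0, -0.006, -1.0]]
contact_force: [-3.7, 7.7, 2.5]
grip_width: 0.1
```

Emit:
drive_tool:
  series: "0 0 -5 0 0;0 0 -10 0 0;0 0 -10 0 0;0 0 0 -20 0;0 0 0 -30 0;0 0 0 -30 0;0 -15 0 0 0;0 -25 0 0 0;0 -30 0 0 0;0 -30 0 0 0;0 -12 6 0 0;0 0 6 0 0;0 0 0 0 0;0 0 0 0 0"

```text
time_s: 11.7
tool_pos: [496.4, -42.2, 177.4]
tool_rot: [[0.964, 0.267, 0.001], [0.267, -0.964, 0.0], [0.001, 0.0, -1.0]]
contact_force: [0.1, -0.8, -0.3]
grip_width: 0.1
```

```bash
python3 st.py e; python3 - <<'E'
from h import *
p=viewer.get_image("wrist");save(p,"ewrist.png")
np.savez("w2.npz",K=p["K"],xyz=p["xyz"],attitude=p["attitude"])
for r in spotter.find_in(p,"bar_key_top")[:3]:
  b=r["box"];print(r,np.round(atz(p,((b[0]+b[2])/2,(b[1]+b[3])/2),48),1))
p=viewer.get_image("scene");save(p,"escene.png")
a=cv2.imread("pics/escene.png")[120:260,90:370];cv2.imwrite("pics/escenec.png",cv2.resize(a,None,fx=2.8,fy=2.8,interpolation=2))
E
```

```text
11.7 bal [-85.7  20.1] pos [496.4 -42.2 177.4] Fbal [-0.1 -0.8] [ 0.12 -0.79 -0.3 ] q [-0.22 -0.03 -0.09  1.51  0.    2.65]
{'box': [242.3, 178.2, 284.4, 192.4], 'confidence': 0.68} [495.5 -48.8  48. ]
```

View pics/ewrist.png

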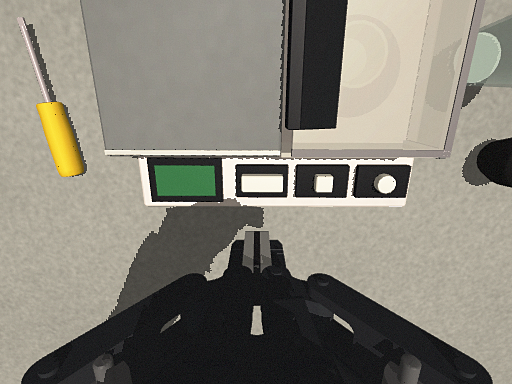

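View pics/escenec.png

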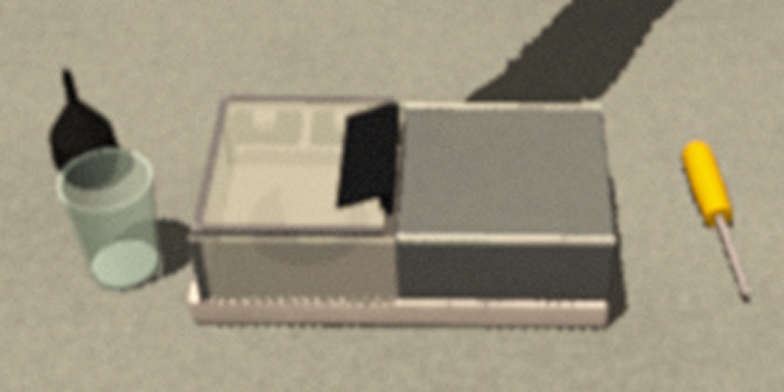

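Emit:
drive_tool:
  series: "0 -1 4.5 0 0;0 0 0 25 0;0 0 0 30 0;0 0 0 30 0;0 0 0 20 0;0 0 0 10 0;0 0 0 5 0;0 0 0 0 0;0 0 0 0 0"

```text
time_s: 12.75
tool_pos: [496.6, -46.9, 58.6]
tool_rot: [[0.964, 0.268, 0.002], [0.268, -0.964, -0.001], [0.002, 0.001, -1.0]]
contact_force: [-0.3, 0.4, -0.1]
grip_width: 0.1
```

```bash
python3 st.py f wrist
```

```text
12.75 bal [-86.8  15.5] pos [496.6 -46.9  58.6] Fbal [-0.24  0.45] [-0.35  0.37 -0.1 ] q [-0.23  0.01 -0.28  1.27  0.    2.64]
```

View pics/fwrist.png

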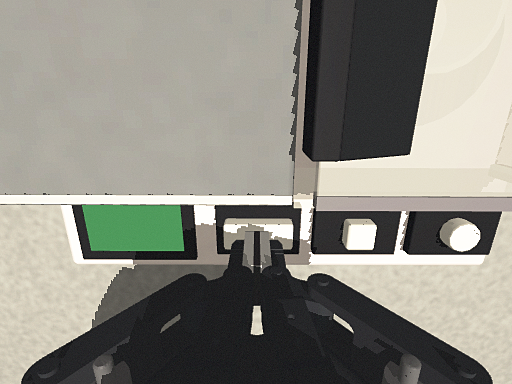

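Emit:
drive_tool:
  series: "0 0 0 4 0;0 0 0 4 0;0 0 0 2 0;0 0 0 2 0;0 0 0 1 0;0 0 0 0 0"

```text
time_s: 13.4
tool_pos: [495.7, -46.7, 44.6]
tool_rot: [[0.964, 0.268, 0.0], [0.268, -0.964, -0.0], [0.0, 0.0, -1.0]]
contact_force: [-0.5, -0.9, 3.9]
grip_width: 0.3
```

Emit:
drive_tool:
  series: "0 0 0 1 0;0 0 0 1 0;0 0 0 0 0"

```text
time_s: 13.7
tool_pos: [495.7, -46.7, 42.5]
tool_rot: [[0.964, 0.267, 0.0], [0.267, -0.964, -0.0], [0.0, 0.0, -1.0]]
contact_force: [-1.5, -0.3, 3.7]
grip_width: -0.0
```

Emit:
drive_tool:
  series: "0 0 0 1 0;0 0 0 0 0"

```text
time_s: 13.9
tool_pos: [495.7, -46.7, 42.0]
tool_rot: [[0.964, 0.267, 0.0], [0.267, -0.964, -0.0], [0.0, 0.0, -1.0]]
contact_force: [-2.7, 0.1, 6.9]
grip_width: 0.1
```

Emit:
drive_tool:
  series: "0 0 0 0.5 0;0 0 0 0 0;0 0 0 -4 0;0 0 0 -6 0;0 0 0 -15 0;0 0 0 -30 0;0 0 0 -35 0;0 0 0 -35 0;0 0 0 -30 0;0 -25 0 0 0;0 -30 0 0 0;0 -30 0 0 0;0 -25 0 0 0;0 -20 10 0 0;0 0 0 0 0;0 0 0 0 0;0 0 0 0 0"

```text
time_s: 15.6
tool_pos: [373.5, -90.7, 195.5]
tool_rot: [[0.963, 0.268, 0.0], [0.268, -0.963, 0.001], [0.0, -0.001, -1.0]]
contact_force: [-0.2, -0.2, -0.1]
grip_width: 0.1
```

```bash
python3 st.py g wrist scene; python3 - <<'E'
import cv2
a=cv2.imread("pics/gscene.png")[120:260,90:370];cv2.imwrite("pics/gscenec.png",cv2.resize(a,None,fx=2.8,fy=2.8,interpolation=2))
E
```

```text
15.6 bal [-217.2    5.8] pos [373.5 -90.7 195.5] Fbal [-0.23 -0.13] [-0.19 -0.19 -0.07] q [-0.41 -0.33 -0.31  1.59  0.    2.46]
```

View pics/gwrist.png

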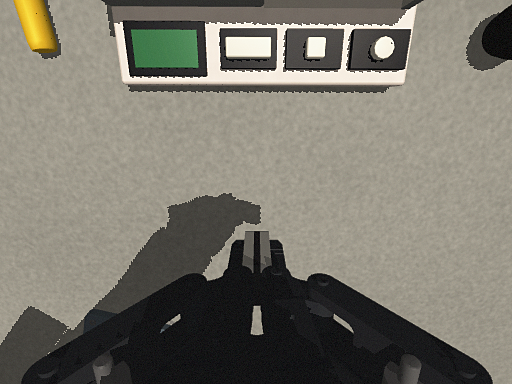

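View pics/gscenec.png

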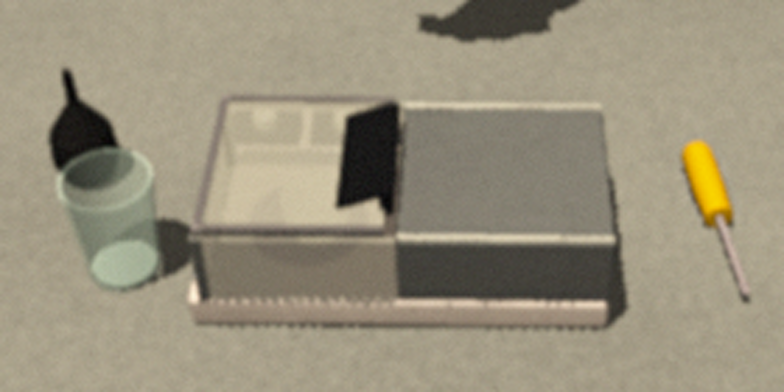

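```bash
python3 -c "
from bench import order;print(order.hand_in())"
```

```text
the job is handed in; nothing more can be done
None
```

The cover is shut, the bar key was pressed once and let go, and I handed the job in at about 15.6 s, within the 51 s limit.

- **Cover:** I pushed the ridge with shut fingertips until the cover met its end stop. The tip stopped moving and the force rose from about 2 N to 8 N. The pictures afterwards show the frame flush over the chamber.
- **Tare key:** I pressed the bar key to a tip height of 42 mm, its full 6 mm of travel, with about 7 N on it. In the last wrist picture all three keys stand up. The fingers went only over the bar key, not the round or square one.
- **Surroundings:** The beaker, blower and screwdriver look unmoved in the last pictures. The arm has withdrawn to about 195 mm height in front of the balance, and the force reads about 0 N.

**Not fully confirmed:** The cup showed only faintly through the shut cover in the wrist picture before the key press. In the final scene picture I could not make it out clearly. Nothing reached into the chamber, and the cover passes well above the cup's rim.

No check failed. The balance's position fitted from the top camera agreed with the wrist camera to about 2 mm at the bar key and up to 5 mm at the deck corners.

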